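# Strip the hand filler for washing up

### The job

Get the filler's barrel ready for washing up: take the crank by its wooden grip and, in one go without letting go, wind the piston back to its stop, completely out of the barrel. Then lift the steel barrel straight up out of its cradle and lay it down gently in the orange washing-up basin. Do not pull the barrel out of place while the piston is still in it, do not spin the crank wildly, and leave the purple mug, the spray bottle and the dish brush where they are.

Things in the scene. Friction and masses are not known exactly. Their poses are not given: they have to be found in the camera images.
- filler: White tabletop biscuit and sausage filler, fixed by its rubber feet. Origin under its base; z up, own -x side = front, roughly towards the robot, long direction = own y. Base 100 (x) x 230 (y, -95 to +135 mm) x 87 mm high. At +y a gearbox (72 x 62 mm, y 69 to 131, top z 180 mm) with the crank on its front; wound back, the rack juts out of it at +y by 112 mm. At -y the cradle.
- crank_axle (a point): Point on the crank's axle line (parallel to the filler's x), in the plane in which the grip's middle circles; at (-100, 100, 142) mm in the filler's frame. The grip's middle moves round this point on a circle of 85 mm radius, in the upright plane of the filler's y and z. Mind the boiler on the wall to the left: from 480 mm above the worktop it hangs over everything beyond y = 150 mm (world).
- grip_mid (a point): Middle of the crank's brown wooden grip: cylinder 24 mm thick, 40 mm long, along the filler's x, spinning freely on its pin: the hand need not turn. Jaws close along the filler's y. Behind it are the crank arm (32 mm behind) and, on the axle, a thumb nut (13 mm behind) that an upright hand hits at the bottom of the circle: lean the hand back from the filler by some 35 degrees.
- crank (a joint): Crank angle, rad. 0 = grip straight above the axle, piston deepest. Grows as the piston is wound back: counter-clockwise seen from the front. The grip's middle is at crank_axle + 85 mm x (sin(angle) along the filler's y + cos(angle) along z). 36 mm of piston travel a turn, stop at 17.45 rad. Light friction, 2 N at the grip; stays where it is left. Starts at 0 to 6.28.
- piston (a joint): White piston on a toothed rack, geared to the crank; m. 0 = deepest in the barrel, 0.080 = face level with the barrel's mouth, 0.100 = wound back to its stop, 20 mm clear of the mouth. Starts between 0 and 0.036.
- cradle (a point): Point on the barrel's axis in the cradle, at (0, -25, 154) mm in the filler's frame; here lies the barrel's origin. Two strap saddles, 10 mm wide at y -65 and +12 mm, carry the barrel from below; between them nothing stands beside it. An end plate (y -83 to -90 mm, 58 mm wide, top z 162 mm) has a slot, open at the top, for the nozzle. The barrel comes out straight up.
- barrel: Open stainless steel tube with a white nozzle, about 0.25 kg. Origin on its axis, midway along the 110 mm tube (56 mm outside diameter, 3 mm wall). Own y = the axis: mouth at +55 mm, end wall at -55, then the nozzle, 20 to 27 mm thick, to -100. Lies in the cradle with its y along the filler's y. Grip it across its 56 mm near the middle, from above.
- basin: Round orange washing-up basin, fixed on the worktop, 365 mm across the rim, 117 mm high; origin: centre of its underside, z up. Flat floor 7 mm above the worktop, about 230 mm across inside; the wall flares outwards.
- mug: Purple mug, 90 mm across and 95 mm high, behind the filler; origin under its middle. A bystander.
- spray_bottle: White spray bottle with a red trigger head, 54 x 98 mm and 268 mm high, behind the filler; origin under its middle. A bystander.
- dish_brush: Turquoise dish brush, 270 mm long along its own y and 62 mm high, lying in front of the filler; origin under its middle. A bystander.

How it is judged:
On the way, in this order (a step that is already met when the one before it is completed fails the run):
1. the piston is wound back to its stop, at least 14 mm clear of the barrel's mouth, with the barrel still in its cradle (value of joint piston above 0.094 m and distance of barrel from where it was at the start of the episode below 0.015 m), for 0.2 s.
2. the barrel is lifted up out of its cradle (axis more than 215 mm above the worktop) (height (world z) of barrel above 0.215 m), for 0.1 s.
At the end, for the whole second after the job is handed in: The barrel lies at rest on the floor of the basin (its middle within 130 mm of the basin's centre and less than 85 mm above its underside, its axis within about 27 degrees of level), released, with the piston still wound back to its stop (piston above 0.094 m) (horizontal distance between barrel and basin below 0.13 m and z of barrel in the frame of basin below 0.085 m and angle between barrel's own y axis and vertical between 1.1 and 2.04 rad and linear speed of barrel below 0.05 m/s and value of joint piston above 0.094 m); the robot touches nothing.
It fails at once if the hand lets go of the grip (more than 60 mm away) while the piston is on its way, between 0.045 and 0.088 m (value of joint piston between 0.045 and 0.088 m and distance between the grasp point and grip_mid above 0.06 m).
It fails at once if the barrel is pulled out of its place by more than 25 mm while the piston is still in it (value of joint piston below 0.08 m and distance of barrel from where it was at the start of the episode above 0.025 m).
It fails at once if the crank is spun faster than about 1.5 turns a second (velocity of joint crank above 10 rad/s or velocity of joint crank below -10 rad/s).
It fails at once if the barrel is dropped or thrown (faster than 1 m/s) (linear speed of barrel above 1 m/s).
It fails at once if the mug, the spray bottle or the dish brush is moved by more than 30 mm or tipped (distance of any of mug, spray_bottle, dish_brush from where it was at the start of the episode above 0.03 m or angle between any of mug, spray_bottle's own z axis and vertical above 0.5 rad).
It also fails if it takes over 72 s, if anything falls off the work surface, if the arm or the gripper's body presses on something with over 40 N, if the wrist force passes 120 N, or if a joint passes its speed limit or range.

### The arm

A 6-joint arm with a two-finger parallel gripper is mounted at the origin on a cart in front of the work surface, level with it; the furniture and walls round the work are solid. World frame = base frame: x ahead of the robot, y to its left, z up, the work surface at z = 0. Lengths are in m, angles in rad, forces in N, time in s.
With the tool pointing down it reaches from about 0.35 to 0.95 m from the base axis. Payload 17.4 kg.
Tool frame: the origin (TCP) lies at the very end of the fingers, on their centre line; the grasp point (between the pads) lies 19 mm behind it; z points along the fingers, y is the direction in which the jaws open and shut (so a half turn about z gives the same grasp; the last joint's range is limited). The gripper opens to 93 mm and grips with 3 to 60 N. Pads are 15 mm wide; open, the fingers measure 128 mm over their backs; the gripper's body (75 mm by 188 mm) begins 65 mm behind the grasp point.
Start: joints at [-1.371, 0.116, 1.442, -0, 1.584, -0.038], TCP at [0.159, -0.656, 0.219] pointing down, gripper open.
Joint ranges: [-2.83, 2.83], [-0.83, 2.19], [0.07, 2.5], [-1.14, 4.28], [0.01, 3], [-2.97, 2.97]. Speed limits (rad/s): [1.89, 1.89, 2.22, 3.14, 3.14, 3.14].

### API

Orientations are given as a rotation vector (axis times angle).
In Python, from rig import arm, vision, job gives the robot as it stands. The module is installed in compiled form; this text tells all that it offers.
- The arm moves only by the shell command python3 -m jog 'ROWS' [OPENING] [FORCE]. ROWS is JSON, a list that holds one entry, the list of rows, each a list of 6 numbers: the shift along the tool's x, y, z in m, then the turn, a rotation vector about the tool's x, y, z in rad. A call has 1 to 12 rows; each row shifts and turns the commanded pose from where the row before left it, along the tool's axes as they then stand; what a row does not reach is not made up. A row lasts 1/8 s, in which the tool goes at most 62.5 mm and 10.7 degrees, less where a joint would pass 70% of its speed; a pose out of reach is approached as far as the arm can. A call with a gripper value outside its range is refused whole. OPENING is the gripper's target within -1 to 1 (fully open at 1, half-way at 0, shut at -1), set as the call begins (- or left out, the last holds). The fingers move at their own pace and stop on an object; FORCE is the grip in N (left out, the last holds). Time passes only in rows, so rows that do not move let the fingers close. It gives the time, the measured TCP pose, the force and the opening at its end, in the units of the state.
- arm.observe(): the state, without advancing time (a new reading comes with each control period).
- vision.grab_frame(name): name is "side" or "top"; returns a dict with "img" (400x640x3 uint8, blue, green, red), "mtx" (3x3 intrinsics, pixels), "view" (4x4, takes a point from world to camera coordinates). Camera axes: x right, y up, looking along -z (the intrinsics and any distortion apply to the point x, -y, -z); pixel columns grow to the right and rows downward; lengths in m; the calibration is good to about 2 mm. A picture is of the moment at which its call begins. There is no depth.
- job.finish_job(): hands the job in, once; it reports no verdict.
The state is a dict: "clock": time; "joint_positions": joint angles; "joint_velocities": joint speeds; "joint_torque": joint torques, N m; "ee_pos": TCP position; "eef_rot": TCP orientation; "contact_force": force on the tool from outside, world axes, zero at the start; "moment": the same for the moment, N m; "grip_width": finger opening in m.
Only numpy, scipy, OpenCV 4.12 (cv2) and the standard library are available. Lean on these libraries where they do the work, as an engineer would, in place of code of your own. Each camera call takes 0.05 s, during which the arm holds its last target.

## Working session

There is one attempt and no reset: what is moved stays moved. The work goes in short steps, Python scripts to look and compute and a shell command to move; the robot and the scene stay as the last step left them, time stands still between calls to the robot, and variables do not carry over. Pictures are saved under pics/ and viewed, and the job is handed in when it is done.

```bash
mkdir -p pics; ls
python3 - <<'E'
from rig import arm,vision
import cv2,json,numpy as np
s=arm.observe(); print({k:np.round(v,3).tolist() for k,v in s.items()})
for n in("side","top"):
    f=vision.grab_frame(n); cv2.imwrite(f"pics/{n}0.png",f["img"]); np.savez(f"{n}0.npz",**f)
    print(n,np.round(f["mtx"],1).tolist(),np.round(f["view"],3).tolist(),f.keys())
E
```

```text
pics
{'clock': 0.0, 'joint_positions': [-1.371, 0.117, 1.442, 0.0, 1.584, -0.038], 'joint_velocities': [-0.001, -0.0, 0.0, 0.0, 0.001, -0.001], 'joint_torque': [-0.001, -72.126, -62.261, 0.078, 0.024, -0.0], 'ee_pos': [0.159, -0.656, 0.218], 'eef_rot': [-3.118, -0.373, 0.0], 'contact_force': [-0.679, 0.198, 0.8], 'moment': [0.002, -0.021, 0.056], 'grip_width': 0.093}
side [[397.2, 0.0, 321.8], [0.0, 397.2, 199.4], [0.0, 0.0, 1.0]] [[1.0, 0.009, 0.005, -0.59], [-0.009, 0.506, 0.862, -0.063], [0.005, -0.862, 0.507, -1.327], [0.0, 0.0, 0.0, 1.0]] dict_keys(['img', 'mtx', 'view'])
top [[456.1, 0.0, 324.0], [0.0, 456.1, 199.9], [0.0, 0.0, 1.0]] [[-0.011, -1.0, -0.006, -0.104], [0.983, -0.012, 0.185, -0.589], [-0.186, -0.004, 0.983, -1.381], [0.0, 0.0, 0.0, 1.0]] dict_keys(['img', 'mtx', 'view'])
```

View pics/side0.png

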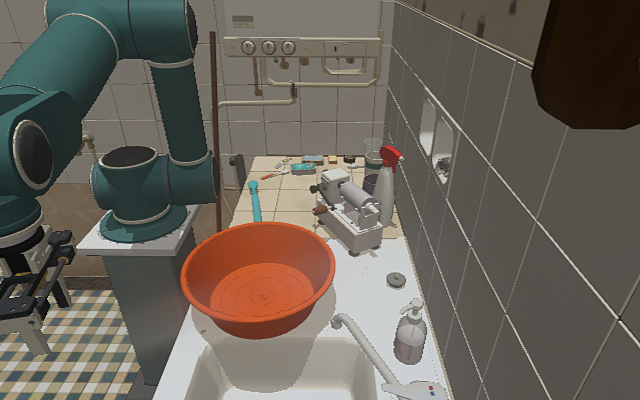

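View pics/top0.png

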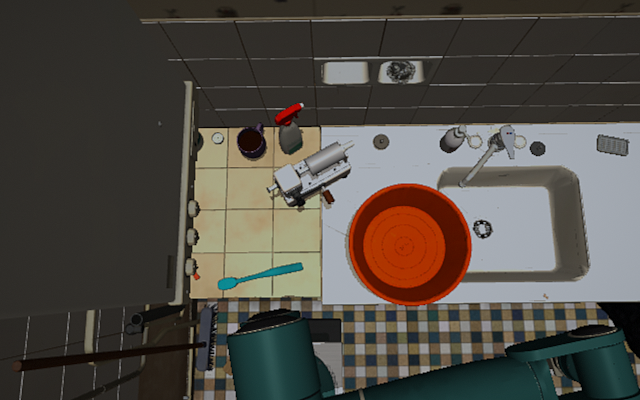

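Run:
```python
import cv2
a=cv2.imread("pics/side0.png")[155:265,280:420];b=cv2.imread("pics/top0.png")[95:225,220:370]
cv2.imwrite("pics/s1.png",cv2.resize(a,None,fx=5,fy=5,interpolation=cv2.INTER_CUBIC));cv2.imwrite("pics/t1.png",cv2.resize(b,None,fx=4.5,fy=4.5,interpolation=cv2.INTER_CUBIC))
```

```text
(no output)
```

View pics/s1.png

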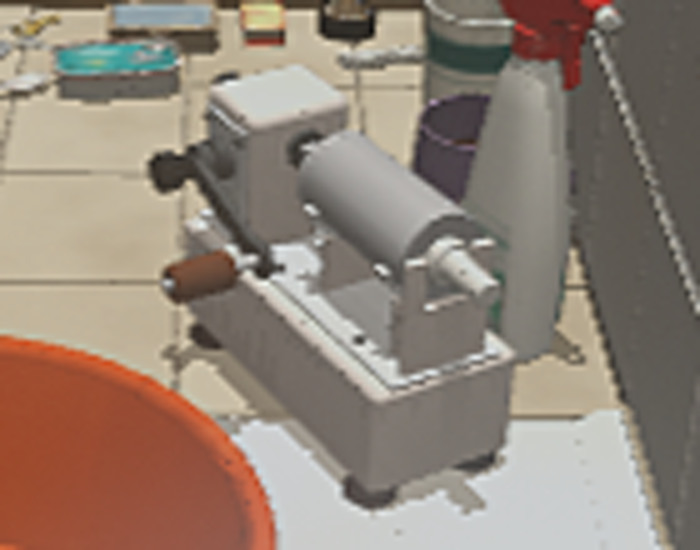

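View pics/t1.png

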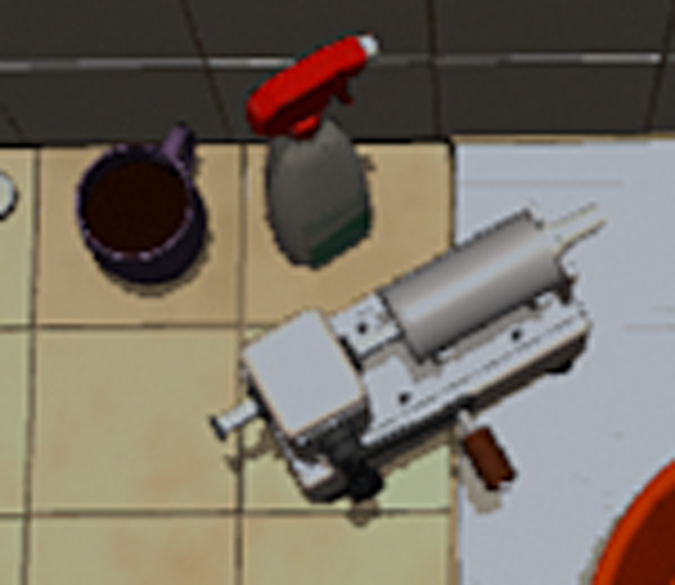

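```bash
cat > h.py <<'E'
import numpy as np,cv2
from scipy.spatial.transform import Rotation as R
C={n:dict(np.load(f"{n}0.npz")) for n in("side","top")}
def ray(n,p):
    c=C[n];q=np.linalg.inv(c["mtx"])@np.array([p[0],p[1],1.]);d=np.array([q[0],-q[1],-q[2]])
    V=c["view"];o=-V[:3,:3].T@V[:3,3];d=V[:3,:3].T@d;return o,d/np.linalg.norm(d)
def onz(n,p,z):
    o,d=ray(n,p);return o+d*(z-o[2])/d[2]
def tri(ps,pt):
    o1,d1=ray("side",ps);o2,d2=ray("top",pt)
    A=np.c_[d1,-d2];s=np.linalg.lstsq(A,o2-o1,rcond=None)[0];a=o1+s[0]*d1;b=o2+s[1]*d2
    return (a+b)/2,np.linalg.norm(a-b)
def proj(n,P):
    c=C[n];q=c["view"][:3,:3]@np.asarray(P)+c["view"][:3,3];u=c["mtx"]@np.array([q[0],-q[1],-q[2]]);return u[:2]/u[2]
t=lambda x,y:(x/4.5+220-.39,y/4.5+95-.39)
s=lambda x,y:(x/5+280-.4,y/5+155-.4)
E
python3 - <<'E'
from h import *
np.set_printoptions(precision=4,suppress=True)
T=np.array([onz("top",t(*p),.18) for p in[(245,355),(318,310),(365,390),(293,435)]])
S=np.array([onz("side",s(*p),.18) for p in[(210,90),(298,66),(350,100),(262,125)]])
print(T,S,T.mean(0),S.mean(0),[np.linalg.norm(T[i]-T[i-1]) for i in range(4)],[np.linalg.norm(S[i]-S[i-1]) for i in range(4)])
print("grip",tri(s(200,276),t(490,457)))
print("nozzle tip",tri(s(490,290),t(600,212)),onz("top",t(600,212),.154),onz("side",s(490,290),.154))
# base top corners z .087
print("base front-right top", onz("top",t(585,330),.087),onz("side",s(380,403),.087),"back-right side",onz("side",s(512,352),.087))
# basin rim ellipse
for n in("top","side"):
    im=C[n]["img"];h=cv2.cvtColor(im,cv2.COLOR_BGR2HSV);m=cv2.inRange(h,(2,150,60),(18,255,255))
    cs,_=cv2.findContours(m,cv2.RETR_EXTERNAL,cv2.CHAIN_APPROX_NONE);c=max(cs,key=cv2.contourArea)
    P=np.array([onz(n,p[0],.117)[:2] for p in c]);print(n,P.min(0),P.max(0),(P.min(0)+P.max(0))/2, P.max(0)-P.min(0),cv2.minEnclosingCircle(P.astype(np.float32)))
E
```

```text
[[ 0.644   0.0332  0.18  ]
 [ 0.6734 -0.0138  0.18  ]
 [ 0.6199 -0.0442  0.18  ]
 [ 0.5909  0.002   0.18  ]] [[ 0.5883 -0.0088  0.18  ]
 [ 0.6436  0.026   0.18  ]
 [ 0.674  -0.0208  0.18  ]
 [ 0.6198 -0.0548  0.18  ]] [ 0.6321 -0.0057  0.18  ] [ 0.6314 -0.0146  0.18  ] [np.float64(0.061607327406438935), np.float64(0.055466334657451564), np.float64(0.06153675234394706), np.float64(0.05449953379285616)] [np.float64(0.0557219960961546), np.float64(0.06537209303799255), np.float64(0.055894048577787986), np.float64(0.06402602488400451)]
grip (array([ 0.5856, -0.1246,  0.1174]), np.float64(0.00351249163572171))
nozzle tip (array([ 0.7429, -0.1994,  0.1569]), np.float64(0.0033884064807907163)) [ 0.7456 -0.1995  0.154 ] [ 0.7419 -0.1957  0.154 ]
base front-right top [ 0.6822 -0.1915  0.087 ] [ 0.6848 -0.2078  0.087 ] back-right side [ 0.7641 -0.1562  0.087 ]
top [ 0.2647 -0.5416] [ 0.6224 -0.1826] [ 0.4436 -0.3621] [0.3577 0.359 ] ((0.4439733326435089, -0.3619886636734009), 0.18175530433654785)
side [ 0.2625 -0.5891] [ 0.6218 -0.1904] [ 0.4421 -0.3898] [0.3592 0.3986] ((0.4501269459724426, -0.3888646364212036), 0.20282910764217377)
```

```bash
cat >> h.py <<'E'
def F(v,p):
    c,s_=np.cos(v[2]),np.sin(v[2]);return np.array([v[0]+c*p[0]-s_*p[1],v[1]+s_*p[0]+c*p[1],p[2]])
E
python3 - <<'E'
from h import *
from scipy.optimize import least_squares
T=[(245,355),(318,310),(365,390),(293,435)];S=[(298,66),(350,100),(262,125),(210,90)]
G=lambda a:(-.1,.1+.085*np.sin(a),.142+.085*np.cos(a))
def res(v,pr=False):
    x,y,w,a,gx,b=v; L=[]
    gc=[(36-b,131-b),(36-b,69+b),(-36+b,69+b),(-36+b,131-b)]
    gc=[(36-b,131-b),(36-b,69+b),(-36+b,69+b),(-36+b,131-b)]
    for k in range(4):
        p=(gx+gc[k][0]/1000,gc[k][1]/1000,.18); L+=[proj("top",F(v,p))-t(*T[k]),proj("side",F(v,p))-s(*S[k])]
    for p,tt,ss in[(G(a),(490,457),(200,276)),((0,-.125,.154),(600,212),(490,290)),((-.05,-.095,.087),(585,330),None)]:
        L+=[proj("top",F(v,p))-t(*tt)]
        if ss:L+=[proj("side",F(v,p))-s(*ss)]
    L+=[proj("side",F(v,(-.048,-.093,.087)))-s(380,403)]
    return np.array(L).ravel()
o=least_squares(res,[.68,-.092,.54,4.4,0,3],loss="soft_l1")
np.set_printoptions(precision=4,suppress=True);print(o.x,np.degrees(o.x[2]));print(res(o.x).reshape(-1,2))
v=o.x;print("grip",F(v,G(v[3])),"axle",F(v,(-.1,.1,.142)),"cradle",F(v,(0,-.025,.154)))
E
```

```text
[ 0.6814 -0.0922  0.5201  4.422  -0.0004  3.9354] 29.79837702438073
[[-0.2173 -0.5859]
 [ 0.6097 -1.0703]
 [-0.243   0.2507]
 [-0.5731 -1.1408]
 [ 0.2754  0.9665]
 [-0.9631 -1.5278]
 [-0.0098  0.2705]
 [ 0.6088 -1.5575]
 [ 0.4712  0.6159]
 [ 0.5208  0.0052]
 [ 0.3776  0.6699]
 [ 0.8032  0.9813]
 [ 2.532  -0.9683]
 [ 0.1694 -2.3116]]
grip [ 0.5854 -0.1258  0.1177] axle [ 0.5449 -0.0551  0.142 ] cradle [ 0.6938 -0.1139  0.154 ]
```

```bash
cat >> h.py <<'E'
V=(.6814,-.0922,.5201+.01)
ex=np.array([np.cos(V[2]),np.sin(V[2]),0]);ey=np.array([-ex[1],ex[0],0]);Z=np.array([0,0,1.])
def handR(lean,roll):
    u=np.cos(lean)*(np.cos(roll)*Z+np.sin(roll)*ey)-np.sin(lean)*ex
    z=-u;y=-(np.cos(roll)*ey-np.sin(roll)*Z);return np.c_[np.cross(y,z),y,z]
def grip(a): return F(V,(-.1,.1+.085*np.sin(a),.142+.085*np.cos(a)))
E
python3 - <<'E'
from h import *
B=np.array([.444,-.362])
for L in(25,30,35,40):
  for r in(0,10,15,20,25):
    M=handR(np.radians(L),np.radians(r));best=9
    for a in np.linspace(0,6.28,60):
      g=grip(a)
      for x in np.linspace(-.0375,.0375,5):
       for y in np.linspace(-.094,.094,15):
        for z in(.065,.09,.12,.18):
          p=g+M@np.array([x,y,-z]); d=np.hypot(*(p[:2]-B))-.1825; d=np.hypot(max(d,0),max(p[2]-.117,0)); best=min(best,d)
    print(L,r,round(best,4))
M=handR(np.radians(35),np.radians(15))
print(R.from_matrix(M).as_rotvec())
s_=R.from_rotvec([-3.118,-.373,0]); print("cur",s_.as_matrix())
E
```

```text
25 0 0.0089
25 10 0.0194
25 15 0.0256
25 20 0.0321
25 25 0.0388
30 0 0.0044
30 10 0.0132
30 15 0.0194
30 20 0.0256
30 25 0.0322
35 0 0.0
35 10 0.008
35 15 0.0133
35 20 0.0194
35 25 0.0258
40 0 0.0
40 10 0.0025
40 15 0.0075
40 20 0.0136
40 25 0.0196
[2.76107979 0.87391584 0.98027808]
cur [[ 9.71782134e-01  2.35880177e-01 -1.61695734e-04]
 [ 2.35880177e-01 -9.71781208e-01  1.35165496e-03]
 [ 1.61695734e-04 -1.35165496e-03 -9.99999073e-01]]
```

```bash
cat >> h.py <<'E'
np.set_printoptions(precision=4,suppress=True)
def status():
    from rig import arm
    o=arm.observe();M=R.from_rotvec(o["eef_rot"]).as_matrix();p=np.array(o["ee_pos"])
    print("t",round(o["clock"],2),"tcp",p,"grasp",p-.019*M[:,2],"w",round(o["grip_width"],4),"F",np.round(o["contact_force"],1),"q",np.round(o["joint_positions"],2))
    return p,M
def togo(grasp,Mt):
    p,M=status();t_=np.asarray(grasp)+.019*Mt[:,2]
    d=M.T@(t_-p);print("shift in tool now",d,"turn",R.from_matrix(M.T@Mt).as_rotvec(),"deg",np.degrees(R.from_matrix(M.T@Mt).magnitude()),"shift in target axes",Mt.T@(t_-p))
E
python3 - <<'E'
from h import *
M=handR(np.radians(32),np.radians(20));g=grip(4.422);pre=g-.12*M[:,2];print(g,pre,pre+.019*M[:,2]);togo(pre,M);print("z in tool",M.T@Z)
E
```

```text
[ 0.5857 -0.1268  0.1177] [ 0.5133 -0.1289  0.2133] [ 0.5248 -0.1285  0.1981]
t 0.1 tcp [ 0.1589 -0.6558  0.218 ] grasp [ 0.1589 -0.6558  0.237 ] w 0.0929 F [-0.2  0.9 -0.6] q [-1.37  0.12  1.44 -0.    1.58 -0.04]
shift in tool now [ 0.4797 -0.4263  0.0203] turn [-0.2583  0.5997 -0.3797] deg 43.278193784031146 shift in target axes [ 0.5328 -0.2605  0.246 ]
z in tool [ 0.498   0.342  -0.7969]
```

```bash
python3 -m jog '[[[0,0,-0.05,0,0,0],[0,0,-0.05,0,0,0],[0,0,-0.05,0,0,0],[0.04,-0.035,-0.03,0,0,0],[0.04,-0.035,0,0,0,0],[0.04,-0.035,0,0,0,0],[0.04,-0.035,0,0,0,0],[0.04,-0.035,0,0,0,0],[0.04,-0.035,0,0,0,0],[0.04,-0.035,0,0,0,0],[0.04,-0.035,0,0,0,0],[0.04,-0.035,0,0,0,0]]]' 0.1 10
python3 - <<'E'
from h import *
M=handR(np.radians(32),np.radians(20));g=grip(4.422);togo(g-.12*M[:,2],M)
E
```

```text
clock: 1.6
ee_pos: [0.4353, -0.2635, 0.3985]
eef_rot: [-3.119, -0.372, 0.0]
contact_force: [0.3, -1.0, -0.2]
grip_width: 0.0508
t 1.6 tcp [ 0.4353 -0.2635  0.3985] grasp [ 0.4353 -0.2635  0.4175] w 0.0508 F [ 0.3 -1.  -0.2] q [-0.59 -0.23  1.49 -0.    1.89  0.74]
shift in tool now [ 0.1187 -0.1101  0.2003] turn [-0.2573  0.6    -0.3796] deg 43.269171267156146 shift in target axes [ 0.0365 -0.1354  0.216 ]
```

```bash
python3 -m jog '[[[0,0,0,-0.0515,0.12,-0.076],[0,0,0,-0.0515,0.12,-0.076],[0,0,0,-0.0515,0.12,-0.076],[0,0,0,-0.0515,0.12,-0.076],[0,0,0,-0.0515,0.12,-0.076],[0,0,0,0,0,0]]]'
python3 - <<'E'
from h import *
M=handR(np.radians(32),np.radians(20));g=grip(4.422);togo(g-.12*M[:,2],M)
E
```

```text
clock: 2.35
ee_pos: [0.4335, -0.2656, 0.3978]
eef_rot: [2.68, 0.872, 0.908]
contact_force: [-0.1, 0.1, -0.1]
grip_width: 0.0511
t 2.35 tcp [ 0.4335 -0.2656  0.3978] grasp [ 0.422  -0.2659  0.4129] w 0.0511 F [-0.1  0.1 -0.1] q [-0.89 -0.57  1.83  0.5   1.47  0.11]
shift in tool now [ 0.0391 -0.1362  0.2165] turn [ 0.0007  0.001  -0.002 ] deg 0.13290947471830464 shift in target axes [ 0.0392 -0.136   0.2166]
```

```bash
python3 -m jog '[[[0.01,-0.034,0,0,0,0],[0.01,-0.034,0,0,0,0],[0.01,-0.034,0.02,0,0,0],[0.01,-0.034,0.04,0,0,0],[0,0,0.04,0,0,0],[0,0,0.04,0,0,0],[0,0,0.04,0,0,0],[0,0,0.036,0,0,0],[0,0,0,0,0,0]]]'
python3 - <<'E'
from h import *
from rig import vision
M=handR(np.radians(32),np.radians(20));g=grip(4.422);togo(g,M)
for n,(a,b,c,d),f in(("side",(130,270,240,400),5),("top",(120,250,250,400),5)):
    im=vision.grab_frame(n)["img"][a:b,c:d];cv2.imwrite(f"pics/{n}2.png",cv2.resize(im,None,fx=f*.9,fy=f*.9,interpolation=cv2.INTER_CUBIC))
E
```

```text
clock: 3.48
ee_pos: [0.5263, -0.1265, 0.1973]
eef_rot: [2.684, 0.878, 0.903]
contact_force: [0.5, 0.4, 0.4]
grip_width: 0.0507
t 3.48 tcp [ 0.5263 -0.1265  0.1973] grasp [ 0.5149 -0.1269  0.2125] w 0.0507 F [0.5 0.4 0.4] q [-0.44 -0.58  2.15  0.33  1.    0.41]
shift in tool now [-0.0013  0.0018  0.1184] turn [-0.0051  0.0035  0.0002] deg 0.3543611959944919 shift in target axes [-0.0017  0.0012  0.1184]
```

View pics/side2.png

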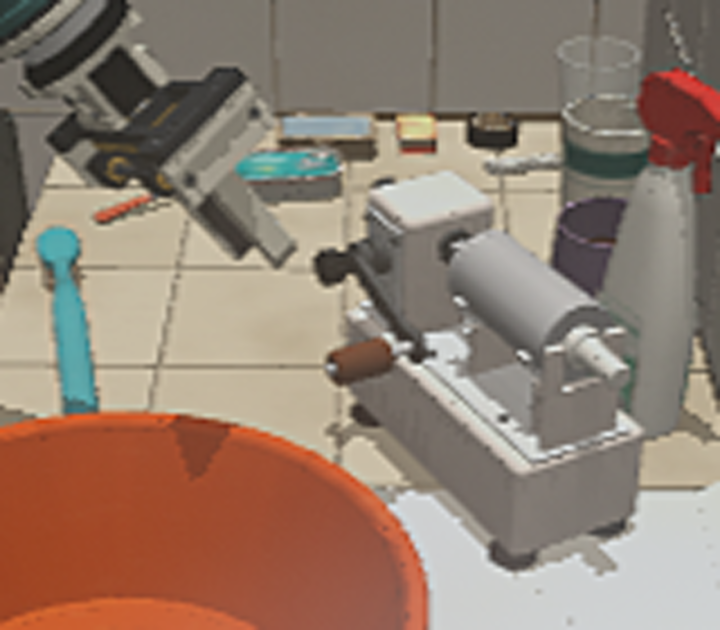

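View pics/top2.png

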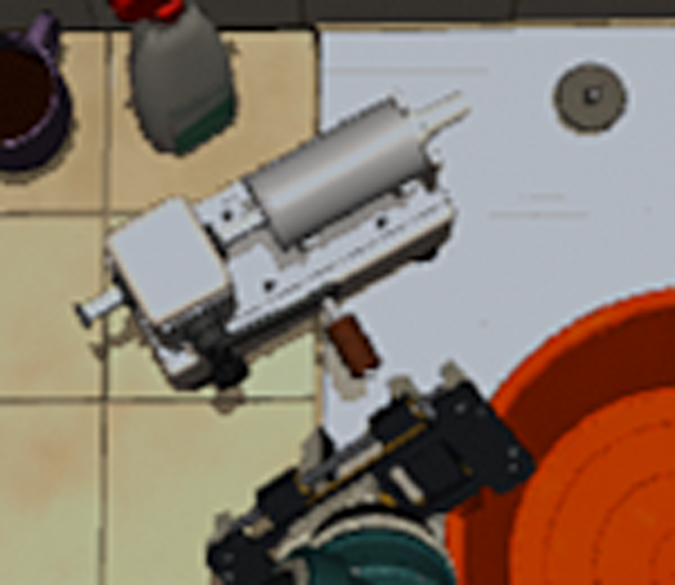

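Run:
```python
from h import *
p,M=status()
for n,o in(("side",(240,130)),("top",(250,120))):
    for k in(-.025,0,.025):
        q=proj(n,p+M[:,1]*k);print(n,k,(q-o+.4)*4.5)
```

```text
t 3.58 tcp [ 0.5262 -0.1273  0.2008] grasp [ 0.5147 -0.1276  0.2159] w 0.0513 F [-0.5  0.3  0.3] q [-0.44 -0.58  2.15  0.33  1.    0.41]
side -0.025 [251.0038 244.5606]
side 0 [267.581  248.0045]
side 0.025 [284.8223 251.5863]
top -0.025 [329.2948 436.1176]
top 0 [361.4191 414.8191]
top 0.025 [393.8593 393.3112]
```

```bash
python3 -m jog '[[[0,0,0.03,0,0,0],[0,0,0.03,0,0,0],[0,0,0.03,0,0,0],[0,0,0.02,0,0,0],[0,0,0.009,0,0,0],[0,0,0,0,0,0]]]'
python3 - <<'E'
from h import *
from rig import vision
M=handR(np.radians(32),np.radians(20));g=grip(4.422);togo(g,M)
for n,(a,b,c,d),f in(("side",(130,270,240,400),5),("top",(120,250,250,400),5)):
    im=vision.grab_frame(n)["img"][a:b,c:d];cv2.imwrite(f"pics/{n}3.png",cv2.resize(im,None,fx=f*.9,fy=f*.9,interpolation=cv2.INTER_CUBIC))
E
```

```text
clock: 4.32
ee_pos: [0.5981, -0.1256, 0.106]
eef_rot: [2.678, 0.875, 0.91]
contact_force: [0.4, 0.1, 0.3]
grip_width: 0.051
t 4.33 tcp [ 0.5981 -0.1256  0.106 ] grasp [ 0.5866 -0.126   0.1212] w 0.051 F [0.4 0.1 0.3] q [-0.36 -0.33  2.14  0.35  0.75  0.39]
shift in tool now [-0.0027 -0.001   0.0023] turn [ 0.0005 -0.0004  0.0007] deg 0.053192905285861354 shift in target axes [-0.0027 -0.001   0.0023]
```

View pics/side3.png

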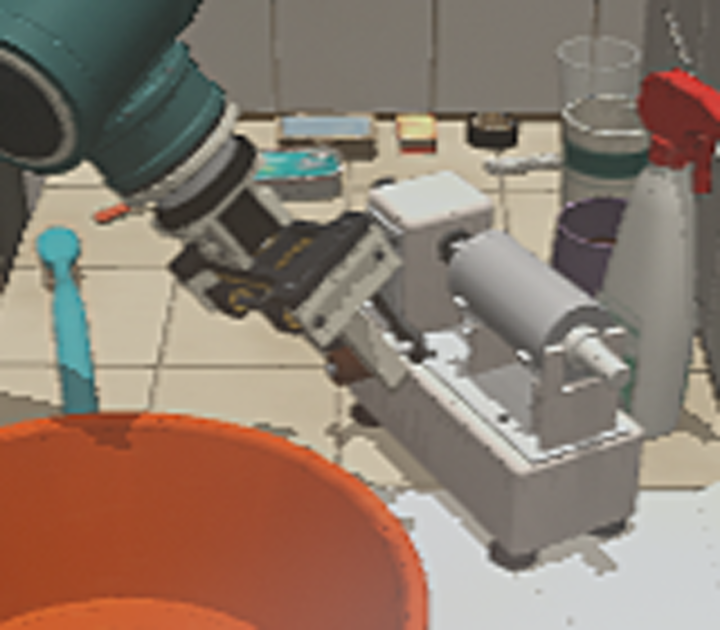

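View pics/top3.png

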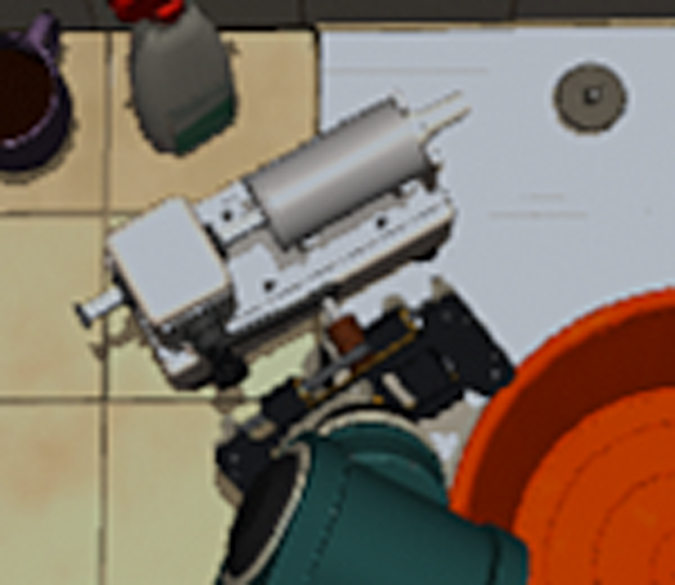

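```bash
python3 -m jog '[[[-0.002,0,0.002,0,0,0],[0,0,0,0,0,0],[0,0,0,0,0,0],[0,0,0,0,0,0]]]' -1 25
python3 - <<'E'
from h import *
M=handR(np.radians(32),np.radians(20));g=grip(4.422);togo(g,M)
# steps: angle 4.422 + k*pi/12
for k in range(0,52):
    pass
for k in range(24):
    a=k*np.pi/12
    d=M.T@(grip(a+np.pi/12)-grip(a));print(k,np.round(d,4).tolist())
E
```

```text
clock: 4.92
ee_pos: [0.5975, -0.1263, 0.1021]
eef_rot: [2.68, 0.876, 0.908]
contact_force: [-4.8, 3.0, -0.2]
grip_width: 0.0235
t 4.92 tcp [ 0.5975 -0.1263  0.1021] grasp [ 0.586  -0.1267  0.1173] w 0.0235 F [-4.8  3.  -0.2] q [-0.37 -0.33  2.14  0.35  0.75  0.38]
shift in tool now [-0.      0.0001 -0.0005] turn [-0.001   0.0002  0.0005] deg 0.0660217386251619 shift in target axes [-0.      0.0001 -0.0005]
0 [0.0025, -0.0217, -0.0041]
1 [-0.0005, -0.0222, 0.0008]
2 [-0.0035, -0.0212, 0.0057]
3 [-0.0063, -0.0187, 0.0101]
4 [-0.0087, -0.015, 0.0139]
5 [-0.0104, -0.0102, 0.0167]
6 [-0.0115, -0.0048, 0.0184]
7 [-0.0117, 0.001, 0.0188]
8 [-0.0112, 0.0067, 0.0179]
9 [-0.0099, 0.0119, 0.0159]
10 [-0.0079, 0.0164, 0.0127]
11 [-0.0054, 0.0197, 0.0087]
12 [-0.0025, 0.0217, 0.0041]
13 [0.0005, 0.0222, -0.0008]
14 [0.0035, 0.0212, -0.0057]
15 [0.0063, 0.0187, -0.0101]
16 [0.0087, 0.015, -0.0139]
17 [0.0104, 0.0102, -0.0167]
18 [0.0115, 0.0048, -0.0184]
19 [0.0117, -0.001, -0.0188]
20 [0.0112, -0.0067, -0.0179]
21 [0.0099, -0.0119, -0.0159]
22 [0.0079, -0.0164, -0.0127]
23 [0.0054, -0.0197, -0.0087]
```

```bash
python3 -m jog '[[[0.0011,0.0013,-0.0017,0,0,0],[0.0104,0.0102,-0.0167,0,0,0],[0.0115,0.0048,-0.0184,0,0,0],[0.0117,-0.001,-0.0188,0,0,0],[0,0,0,0,0,0]]]'
python3 - <<'E'
from h import *
M=handR(np.radians(32),np.radians(20));togo(grip(20*np.pi/12),M)
E
```

```text
clock: 5.55
ee_pos: [0.5919, -0.1168, 0.1668]
eef_rot: [2.686, 0.88, 0.905]
contact_force: [-5.6, 19.2, -11.0]
grip_width: 0.023
t 5.55 tcp [ 0.5919 -0.1168  0.1668] grasp [ 0.5805 -0.1173  0.182 ] w 0.023 F [ -5.6  19.2 -11. ] q [-0.35 -0.4   2.09  0.3   0.87  0.46]
shift in tool now [ 0.0005  0.0038 -0.0013] turn [-0.0082  0.0016  0.0002] deg 0.48031459812463745 shift in target axes [ 0.0005  0.0038 -0.0013]
```

```bash
cat >> h.py <<'E'
def avg(n=4):
    from rig import arm,vision
    P=[];Fo=[]
    for i in range(n):
        o=arm.observe();M=R.from_rotvec(o["eef_rot"]).as_matrix();P.append(np.array(o["ee_pos"])-.019*M[:,2]);Fo.append(o["contact_force"]);vision.grab_frame("side") if i<n-1 else 0
    P=np.array(P);d=P-np.array([V[0],V[1],0]);q=np.c_[d@ex,d@ey,P[:,2]];f=np.mean(Fo,0)
    print("t",round(o["clock"],2),"filler coords mm",q.mean(0)*1e3,"std",q.std(0)*1e3,"F(ex,ey,z)",np.array([f@ex,f@ey,f[2]]),"w",o["grip_width"])
    a=np.arctan2(q.mean(0)[1]-.1,q.mean(0)[2]-.142);print("angle",a%6.2832,"radius",np.hypot(q.mean(0)[1]-.1,q.mean(0)[2]-.142))
E
python3 - <<'E'
from h import *
avg()
print("P0",(np.array([.586,-.1267,0])-[V[0],V[1],0])@ex,(np.array([.586,-.1267,0])-[V[0],V[1],0])@ey)
E
```

```text
t 5.7 filler coords mm [-99.7337  29.067  181.5602] std [0.0179 0.1965 0.2902] F(ex,ey,z) [  4.7128  19.4304 -11.5459] w 0.02347255832769571
angle 5.221148340849561 radius 0.08121883005966891
P0 -0.09975084819623324 0.01847101199534122
```

Run:
```python
from h import *
M=handR(np.radians(32),np.radians(20));print(M.T@(.0155*ey+.0141*Z))
```

```text
[ 0.0098 -0.0097 -0.0157]
```

```bash
python3 -m jog '[[[0.0098,-0.0097,-0.0157,0,0,0],[0.0099,-0.0119,-0.0159,0,0,0],[0.0079,-0.0164,-0.0127,0,0,0],[0.0054,-0.0197,-0.0087,0,0,0],[0,0,0,0,0,0],[0,0,0,0,0,0]]]'
python3 - <<'E'
from h import *
avg()
E
```

```text
clock: 6.45
ee_pos: [0.5551, -0.0533, 0.2066]
eef_rot: [2.681, 0.877, 0.909]
contact_force: [14.6, 9.2, -13.5]
grip_width: 0.0235
t 6.6 filler coords mm [-99.3532 102.7244 221.6889] std [0.0096 0.0938 0.0196] F(ex,ey,z) [ 17.2325   0.7939 -13.3645] w 0.022993257352317262
angle 0.03417514676994085 radius 0.07973543626366544
```

Run:
```python
from h import *
M=handR(np.radians(32),np.radians(20));print(M.T@(-.0005*ey-.0018*Z+.0025*ex), M.T@ex,M.T@ey,M.T@Z)
```

```text
[ 0.0011 -0.0001  0.0029] [ 0.848  -0.      0.5299] [ 0.1812 -0.9397 -0.29  ] [ 0.498   0.342  -0.7969]
```

```bash
python3 -m jog '[[[0.0036,-0.0218,-0.0012,0,0,0],[-0.0005,-0.0222,0.0008,0,0,0],[-0.0035,-0.0212,0.0057,0,0,0],[-0.0063,-0.0187,0.0101,0,0,0],[-0.0087,-0.015,0.0139,0,0,0],[-0.0104,-0.0102,0.0167,0,0,0],[0,0,0,0,0,0]]]'
python3 - <<'E'
from h import *
avg();status()
E
```

```text
clock: 7.48
ee_pos: [0.5142, 0.0199, 0.1198]
eef_rot: [2.68, 0.876, 0.907]
contact_force: [-6.9, 3.7, -1.9]
grip_width: 0.0229
t 7.62 filler coords mm [-97.6485 186.6774 135.6868] std [0.0119 0.0478 0.4598] F(ex,ey,z) [-5.703   7.9128 -2.1633] w 0.023642683127627004
angle 1.6435030004199145 radius 0.08690702816015289
t 7.62 tcp [0.5142 0.0198 0.121 ] grasp [0.5028 0.0194 0.1361] w 0.0236 F [-10.2   3.8  -2.7] q [-0.03 -0.65  2.32  0.05  0.83  0.88]
```

```bash
python3 -m jog '[[[-0.0115,-0.0048,0.0184,0,0,0],[-0.0117,0.001,0.0188,0,0,0],[-0.0112,0.0067,0.0179,0,0,0],[-0.0099,0.0119,0.0159,0,0,0],[-0.0079,0.0164,0.0127,0,0,0],[-0.0054,0.0197,0.0087,0,0,0],[0,0,0,0,0,0]]]'
python3 - <<'E'
from h import *
avg();status()
E
```

```text
clock: 8.5
ee_pos: [0.5578, -0.0558, 0.0359]
eef_rot: [2.68, 0.874, 0.905]
contact_force: [-14.3, -9.2, 1.7]
grip_width: 0.0235
t 8.65 filler coords mm [-98.2319 100.0126  51.1112] std [0.0342 0.3768 0.0147] F(ex,ey,z) [-17.9198  -1.1368   0.6104] w 0.023394062014447086
angle 3.141454034511585 radius 0.09088881018195637
t 8.65 tcp [ 0.5573 -0.0549  0.036 ] grasp [ 0.5459 -0.0552  0.0511] w 0.0234 F [-15.2 -10.8   0. ] q [-0.23 -0.4   2.31  0.26  0.62  0.55]
```

```bash
python3 -m jog '[[[-0.0042,0.0217,0.0031,0,0,0],[0.0005,0.0222,-0.0008,0,0,0],[0.0035,0.0212,-0.0057,0,0,0],[0.0063,0.0187,-0.0101,0,0,0],[0.0087,0.015,-0.0139,0,0,0],[0.0104,0.0102,-0.0167,0,0,0],[0.0115,0.0048,-0.0184,0,0,0],[0,0,0,0,0,0]]]'
python3 - <<'E'
from h import *
from rig import vision
avg()
for n,(a,b,c,d),f in(("side",(130,270,240,400),5),("top",(120,250,250,400),5)):
    im=vision.grab_frame(n)["img"][a:b,c:d];cv2.imwrite(f"pics/{n}4.png",cv2.resize(im,None,fx=f*.9,fy=f*.9,interpolation=cv2.INTER_CUBIC))
E
```

```text
clock: 9.65
ee_pos: [0.5969, -0.1252, 0.144]
eef_rot: [2.681, 0.878, 0.906]
contact_force: [-13.6, 3.4, -2.8]
grip_width: 0.0233
t 9.8 filler coords mm [-99.6738  19.5998 158.6281] std [0.0108 0.0932 0.3611] F(ex,ey,z) [-9.8017  9.5222 -2.2323] w 0.02346210100449851
angle 4.916344740820559 radius 0.08210163697669158
```

View pics/top4.png

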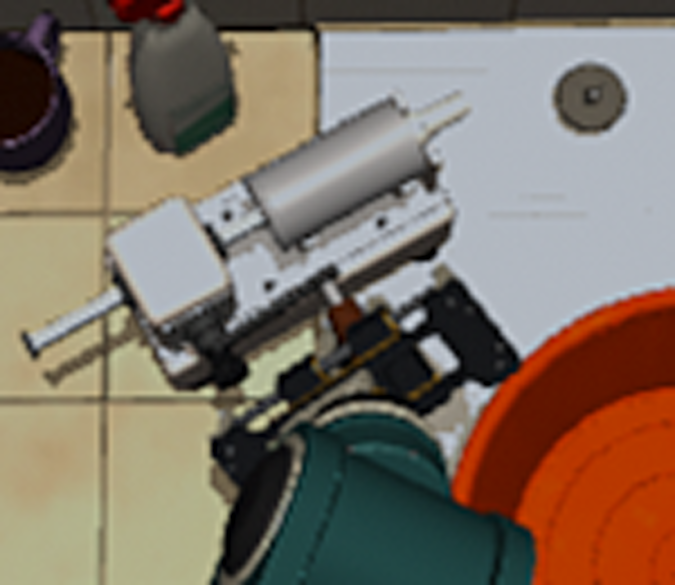

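View pics/side4.png

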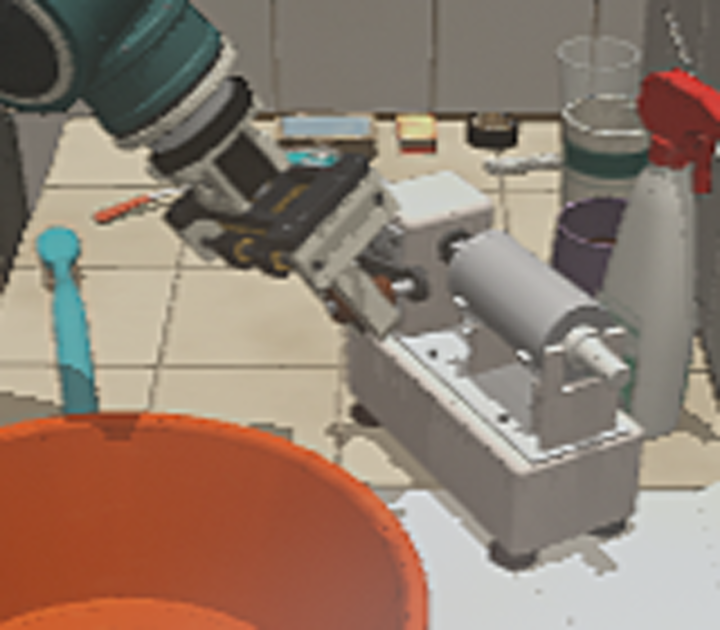

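```bash
python3 -m jog '[[[0.0104,-0.001,-0.0196,0,0,0],[0.0112,-0.0067,-0.0179,0,0,0],[0.0099,-0.0119,-0.0159,0,0,0],[0.0079,-0.0164,-0.0127,0,0,0],[0.0054,-0.0197,-0.0087,0,0,0],[0.0025,-0.0217,-0.0041,0,0,0],[-0.0005,-0.0222,0.0008,0,0,0],[-0.0035,-0.0212,0.0057,0,0,0],[-0.0063,-0.0187,0.0101,0,0,0],[-0.0087,-0.015,0.0139,0,0,0],[-0.0104,-0.0102,0.0167,0,0,0],[0,0,0,0,0,0]]]'
python3 - <<'E'
from h import *
avg()
E
```

```text
clock: 11.4
ee_pos: [0.5126, 0.0189, 0.1221]
eef_rot: [2.678, 0.875, 0.915]
contact_force: [10.0, 16.3, -2.3]
grip_width: 0.0237
t 11.55 filler coords mm [-99.5706 186.6345 137.7679] std [0.012  0.0318 0.3332] F(ex,ey,z) [16.4035  9.3693 -2.2771] w 0.023425165383109407
angle 1.6196078806843635 radius 0.08673778928199588
```

```bash
python3 -m jog '[[[-0.0107,-0.0048,0.0189,0,0,0],[-0.0117,0.001,0.0188,0,0,0],[-0.0112,0.0067,0.0179,0,0,0],[-0.0099,0.0119,0.0159,0,0,0],[-0.0079,0.0164,0.0127,0,0,0],[-0.0054,0.0197,0.0087,0,0,0],[-0.0033,0.0217,0.0036,0,0,0],[0.0005,0.0222,-0.0008,0,0,0],[0.0035,0.0212,-0.0057,0,0,0],[0.0063,0.0187,-0.0101,0,0,0],[0.0087,0.015,-0.0139,0,0,0],[0,0,0,0,0,0]]]'
python3 - <<'E'
from h import *
avg()
E
```

```text
clock: 13.05
ee_pos: [0.5959, -0.1266, 0.1004]
eef_rot: [2.681, 0.877, 0.906]
contact_force: [-22.3, 5.6, 4.0]
grip_width: 0.0234
t 13.2 filler coords mm [-101.2615   19.2512  114.8641] std [0.0175 0.1477 0.413 ] F(ex,ey,z) [-16.5057  14.8165   3.8425] w 0.023454018815328447
angle 4.388206524818596 radius 0.08518640384198498
```

```bash
python3 -m jog '[[[0.0095,0.009,-0.0162,0,0,0],[0.006,0.002,-0.0095,0,0,0],[0,0,0,0,0,0]]]'
python3 - <<'E'
from h import *
from rig import vision
avg()
for n,(a,b,c,d),f in(("side",(130,270,240,400),5),("top",(120,250,250,400),5)):
    im=vision.grab_frame(n)["img"][a:b,c:d];cv2.imwrite(f"pics/{n}5.png",cv2.resize(im,None,fx=f*.9,fy=f*.9,interpolation=cv2.INTER_CUBIC))
E
```

```text
clock: 13.58
ee_pos: [0.5962, -0.1277, 0.1331]
eef_rot: [2.677, 0.875, 0.909]
contact_force: [-7.5, -7.3, 0.4]
grip_width: 0.0236
t 13.72 filler coords mm [-101.4888   17.975   147.8957] std [0.0191 0.0225 0.2167] F(ex,ey,z) [-10.3546  -2.1054   0.5497] w 0.023723053828141546
angle 4.784156831717073 radius 0.08223657529441744
```

View pics/top5.png

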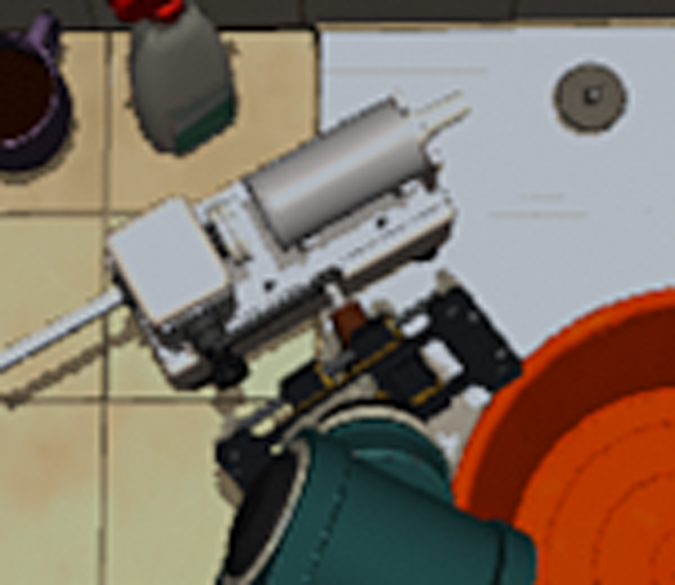

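View pics/side5.png

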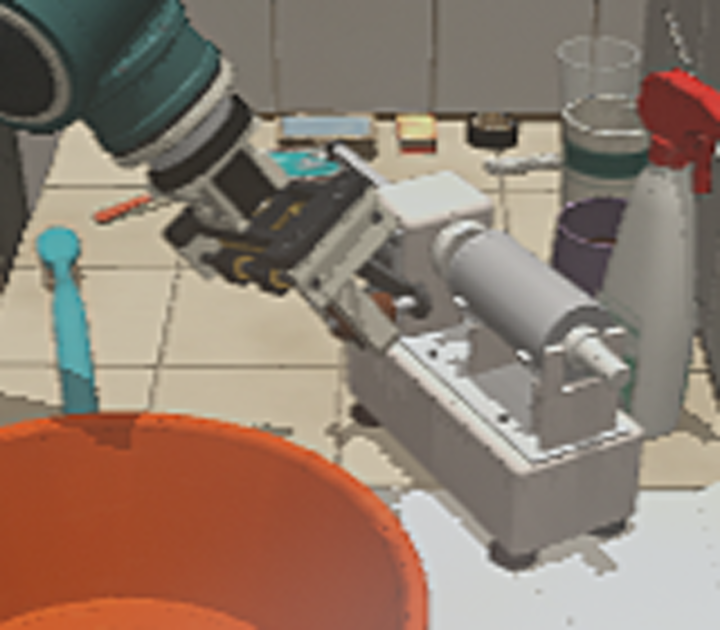

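```bash
python3 -m jog '[[[0.0035,0.002,-0.0058,0,0,0],[0.002,0.001,-0.0035,0,0,0],[0,0,0,0,0,0]]]'
python3 - <<'E'
from h import *
avg()
E
```

```text
clock: 14.2
ee_pos: [0.5947, -0.1261, 0.1406]
eef_rot: [2.682, 0.876, 0.905]
contact_force: [9.3, -3.3, -19.8]
grip_width: 0.0233
t 14.35 filler coords mm [-101.9619   20.0597  155.7861] std [0.0095 0.0144 0.0284] F(ex,ey,z) [  6.1028  -7.4525 -19.7396] w 0.02351246370865454
angle 4.88317902283624 radius 0.08112034201752626
```

```bash
python3 -m jog '[[[-0.001,-0.001,0.002,0,0,0],[0,0,0,0,0,0]]]' 0.1 && python3 -m jog '[[[0,0,0,0,0,0],[0,0,0,0,0,0],[0,0,-0.03,0,0,0],[0,0,-0.04,0,0,0],[0,0,-0.05,0,0,0],[0,0,-0.05,0,0,0],[0,0,-0.05,0,0,0],[0,0,-0.05,0,0,0],[0,0,0,0,0,0]]]'
python3 - <<'E'
from h import *
from rig import vision
status()
for n,(a,b,c,d),f in(("side",(130,270,240,400),5),("top",(100,230,250,400),5)):
    fr=vision.grab_frame(n);im=fr["img"][a:b,c:d];np.savez(f"{n}6.npz",**fr);cv2.imwrite(f"pics/{n}6.png",cv2.resize(im,None,fx=f*.9,fy=f*.9,interpolation=cv2.INTER_CUBIC))
E
```

```text
clock: 14.6
ee_pos: [0.596, -0.126, 0.1413]
eef_rot: [2.677, 0.875, 0.911]
contact_force: [-0.3, 0.2, 0.6]
grip_width: 0.0391
clock: 15.72
ee_pos: [0.4316, -0.131, 0.3598]
eef_rot: [2.672, 0.873, 0.913]
contact_force: [-0.2, -0.4, -0.8]
grip_width: 0.0506
t 15.72 tcp [ 0.4316 -0.131   0.3598] grasp [ 0.42   -0.1313  0.3749] w 0.0506 F [-0.2 -0.4 -0.8] q [-0.59 -0.8   2.01  0.36  1.38  0.38]
```

View pics/top6.png

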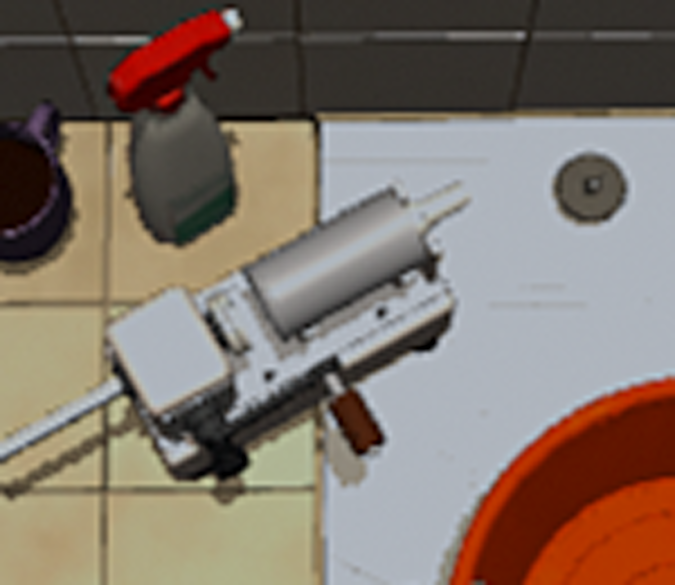

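View pics/side6.png

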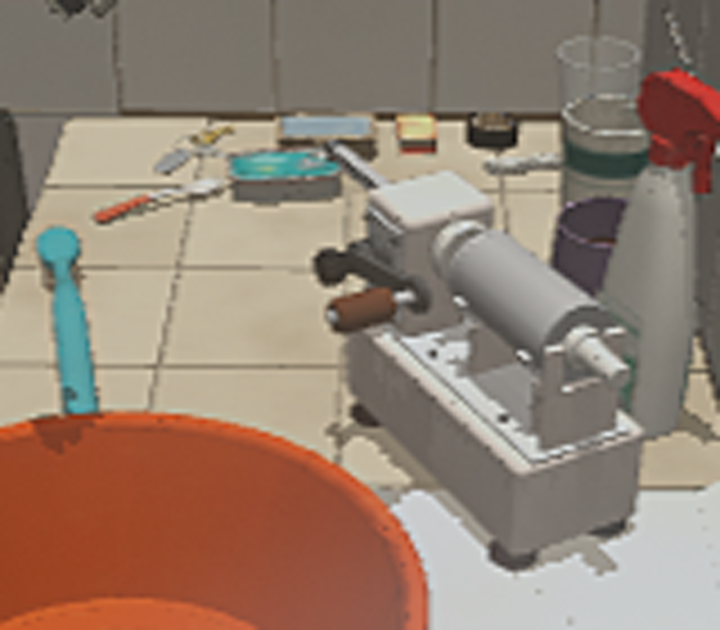

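Run:
```python
from h import *
C["side"]=dict(np.load("side6.npz"));C["top"]=dict(np.load("top6.npz"))
cr=F(V,(0,-.025,.154));print("cradle",cr)
px=(250+339/4.5-.4,100+260/4.5-.4);print("tube centroid top",onz("top",px,.158))
t6=lambda x,y:(250+x/4.5-.4,100+y/4.5-.4)
for p in[(247,270),(395,190),(430,245),(285,335)]: 
    q=onz("top",t6(*p),.154);d=q-[V[0],V[1],0];print(p,q,"fil",d@ex,d@ey)
for n in("top","side"):
    h=cv2.cvtColor(C[n]["img"],cv2.COLOR_BGR2HSV);m=cv2.inRange(h,(172,150,80),(180,255,255))|cv2.inRange(h,(0,190,80),(3,255,255))
    k,l,st,ce=cv2.connectedComponentsWithStats(m)
    for i in range(1,k):
        if st[i,4]>60:
            print(n,st[i],ce[i])
            ys,xs=np.where(l==i);P=np.array([onz(n,(x,y),.25) for x,y in zip(xs,ys)]);d=P-[V[0],V[1],0];a=d@ex;b=d@ey;print("fil x",a.min(),a.max(),"y",b.min(),b.max(),"cent",P.mean(0))
```

```text
cradle [ 0.694  -0.1138  0.154 ]
tube centroid top [ 0.6969 -0.115   0.158 ]
(247, 270) [ 0.692  -0.0541  0.154 ] fil 0.02842139870822064 0.027548363393699166
(395, 190) [ 0.7459 -0.1529  0.154 ] fil 0.024982774237437347 -0.08497743605619881
(430, 245) [ 0.7076 -0.1755  0.154 ] fil -0.01948633941237293 -0.08508055537382869
(285, 335) [ 0.6474 -0.0789  0.154 ] fil -0.02259450288713994 0.028628177248795395
top [275 102  26  20 195] [286.8205 110.8256]
fil x 0.13916134305165684 0.16240519942000947 y -0.03203089016874758 0.04884098351792608 cent [ 0.8078 -0.0093  0.25  ]
```

```bash
cat >> h.py <<'E'
MD=np.c_[ey,ex,-Z]
def barrelg(z): return F(V,(.0015,-.027,z))
E
python3 - <<'E'
from h import *
print(np.linalg.det(MD),barrelg(.158));togo(barrelg(.33),MD)
p,M=status();r=R.from_matrix(M.T@MD).as_rotvec();n=int(np.ceil(np.linalg.norm(r)/.18));print(n,r/n)
E
```

```text
1.0 [ 0.6963 -0.1147  0.158 ]
t 15.82 tcp [ 0.4325 -0.1308  0.3554] grasp [ 0.421  -0.1311  0.3706] w 0.0516 F [ 0.2  0.6 -0.1] q [-0.59 -0.79  2.01  0.36  1.38  0.38]
shift in tool now [0.1561 0.097  0.1952] turn [ 0.6907 -0.1637 -1.4136] deg 90.63281469198695 shift in target axes [-0.1195  0.2358  0.0444]
t 15.82 tcp [ 0.4325 -0.1308  0.3554] grasp [ 0.421  -0.1311  0.3706] w 0.0516 F [ 0.2  0.6 -0.1] q [-0.59 -0.79  2.01  0.36  1.38  0.38]
9 [ 0.0767 -0.0182 -0.1571]
```

```bash
python3 -m jog '[[[0.03,0,0,0,0,0],[0.03,0,0,0,0,0],[0.02,0,0,0.0767,-0.0182,-0.1571],[0,0,0,0.0767,-0.0182,-0.1571],[0,0,0,0.0767,-0.0182,-0.1571],[0,0,0,0.0767,-0.0182,-0.1571],[0,0,0,0.0767,-0.0182,-0.1571],[0,0,0,0.0767,-0.0182,-0.1571],[0,0,0,0.0767,-0.0182,-0.1571],[0,0,0,0.0767,-0.0182,-0.1571],[0,0,0,0.0767,-0.0182,-0.1571],[0,0,0,0,0,0]]]' 1
python3 - <<'E'
from h import *
togo(barrelg(.33),MD)
E
```

```text
clock: 17.32
ee_pos: [0.4847, -0.0829, 0.3931]
eef_rot: [-1.557, -2.725, 0.001]
contact_force: [-0.3, -1.1, -0.5]
grip_width: 0.0932
t 17.32 tcp [ 0.4847 -0.0829  0.3931] grasp [ 0.4848 -0.0829  0.4121] w 0.0932 F [-0.3 -1.1 -0.5] q [-0.22 -0.27  1.53  0.    1.89 -0.75]
shift in tool now [-0.1351  0.1663  0.0814] turn [-0.0023 -0.0026  0.0022] deg 0.23610764053659458 shift in target axes [-0.1345  0.1665  0.0821]
```

```bash
python3 -m jog '[[[-0.027,0.033,0,0,0,0],[-0.027,0.033,0,0,0,0],[-0.027,0.033,0,0,0,0],[-0.027,0.033,0,0,0,0],[-0.027,0.034,0,0,0,0],[0,0,0.04,0,0,0],[0,0,0.04,0,0,0],[0,0,0.03,0,0,0],[0,0,0.02,0,0,0],[0,0,0,0,0,0]]]'
python3 - <<'E'
from h import *
from rig import vision
togo(barrelg(.158),MD)
for n,(a,b,c,d),f in(("side",(130,270,240,400),5),("top",(100,230,250,400),5)):
    fr=vision.grab_frame(n);im=fr["img"][a:b,c:d];cv2.imwrite(f"pics/{n}7.png",cv2.resize(im,None,fx=f*.9,fy=f*.9,interpolation=cv2.INTER_CUBIC))
E
```

```text
clock: 18.58
ee_pos: [0.6948, -0.1161, 0.2637]
eef_rot: [-1.562, -2.723, -0.0]
contact_force: [0.1, -0.3, 0.5]
grip_width: 0.0931
t 18.57 tcp [ 0.6948 -0.1161  0.2637] grasp [ 0.6948 -0.1161  0.2827] w 0.0931 F [ 0.1 -0.3  0.5] q [-0.2   0.17  1.31  0.    1.66 -0.73]
shift in tool now [0.0001 0.0022 0.1246] turn [-0.001  -0.0021 -0.0011] deg 0.14600416822319937 shift in target axes [0.0004 0.002  0.1247]
```

View pics/side7.png

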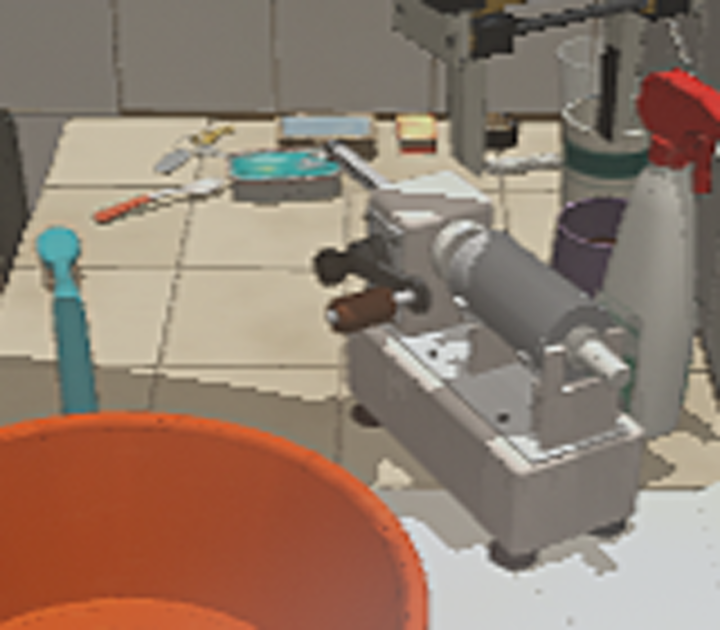

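View pics/top7.png

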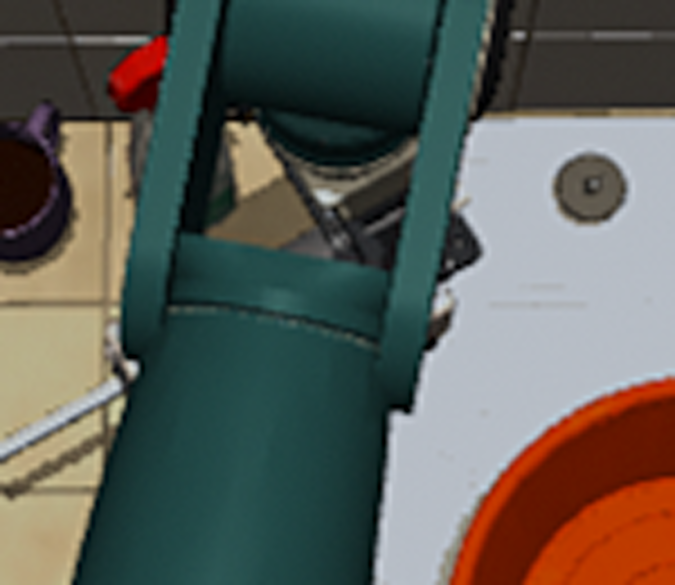

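```bash
python3 -m jog '[[[0,0.002,0.03,0,0,0],[0,0,0.03,0,0,0],[0,0,0.025,0,0,0],[0,0,0.02,0,0,0],[0,0,0.015,0,0,0],[0,0,0,0,0,0]]]'
python3 - <<'E'
from h import *
from rig import vision
togo(barrelg(.158),MD)
for n,(a,b,c,d),f in(("side",(130,270,240,400),5),):
    fr=vision.grab_frame(n);im=fr["img"][a:b,c:d];cv2.imwrite(f"pics/{n}8.png",cv2.resize(im,None,fx=f*.9,fy=f*.9,interpolation=cv2.INTER_CUBIC))
E
```

```text
clock: 19.42
ee_pos: [0.6967, -0.115, 0.1445]
eef_rot: [-1.56, -2.725, 0.0]
contact_force: [-0.5, -0.5, -0.3]
grip_width: 0.0929
t 19.43 tcp [ 0.6967 -0.115   0.1445] grasp [ 0.6967 -0.115   0.1635] w 0.0929 F [-0.5 -0.5 -0.3] q [-0.2   0.21  1.46  0.    1.48 -0.73]
shift in tool now [ 0.0004 -0.0001  0.0055] turn [-0.0008 -0.0011  0.0007] deg 0.08461993853596883 shift in target axes [ 0.0004 -0.0002  0.0055]
```

View pics/side8.png

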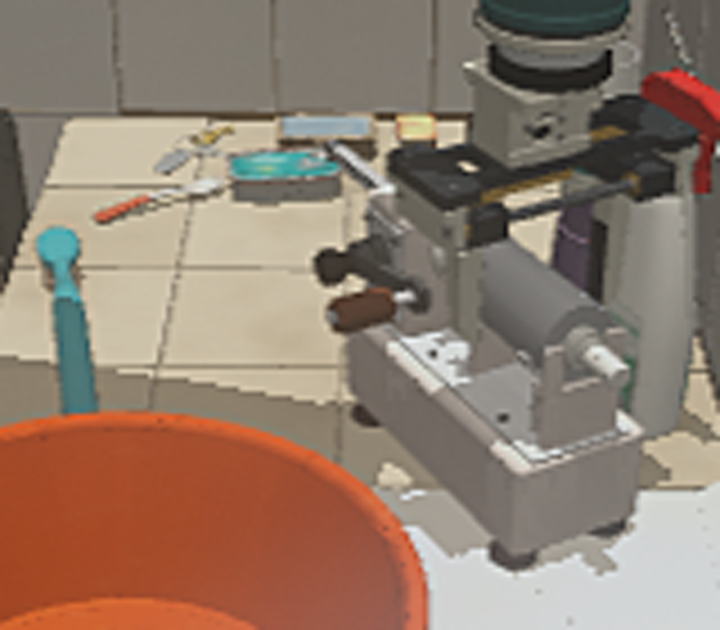

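Fingers straddle the barrel between the saddles (side view: near finger at (460,280), far finger at (597,255)). I'll go 8 mm lower, close, and check.

```bash
python3 -m jog '[[[0,0,0.008,0,0,0],[0,0,0,0,0,0],[0,0,0,0,0,0],[0,0,0,0,0,0],[0,0,0,0,0,0],[0,0,0,0,0,0]]]' -1 30
python3 - <<'E'
from h import *
avg()
E
```

```text
clock: 20.23
ee_pos: [0.696, -0.1157, 0.1374]
eef_rot: [-1.561, -2.725, 0.003]
contact_force: [-9.3, -4.4, 4.1]
grip_width: 0.0542
t 20.38 filler coords mm [  0.7131 -27.6978 156.3592] std [0.0076 0.0161 0.0169] F(ex,ey,z) [-9.9595  1.2135  3.8638] w 0.05449605364484819
angle 4.824380011128895 radius 0.12850258409817916
```

```bash
python3 -m jog '[[[0,-0.001,-0.002,0,0,0],[0,0,-0.01,0,0,0],[0,0,-0.015,0,0,0],[0,0,-0.02,0,0,0],[0,0,-0.025,0,0,0],[0,0,-0.03,0,0,0],[0,0,-0.03,0,0,0],[0,0,-0.03,0,0,0],[0,0,0,0,0,0]]]'
python3 - <<'E'
from h import *
from rig import vision
avg()
for n,(a,b,c,d),f in(("side",(70,270,240,420),4),):
    fr=vision.grab_frame(n);im=fr["img"][a:b,c:d];cv2.imwrite(f"pics/{n}9.png",cv2.resize(im,None,fx=3,fy=3,interpolation=cv2.INTER_CUBIC))
E
```

```text
clock: 21.5
ee_pos: [0.6966, -0.1157, 0.3029]
eef_rot: [1.559, 2.723, 0.003]
contact_force: [-0.2, -0.4, -3.1]
grip_width: 0.0542
t 21.65 filler coords mm [  0.8708 -27.6285 318.9262] std [0.1906 0.161  1.9328] F(ex,ey,z) [-0.1064 -0.0266 -3.0697] w 0.054242838649331264
angle 5.658277938856849 radius 0.21815572475037387
```

View pics/side9.png

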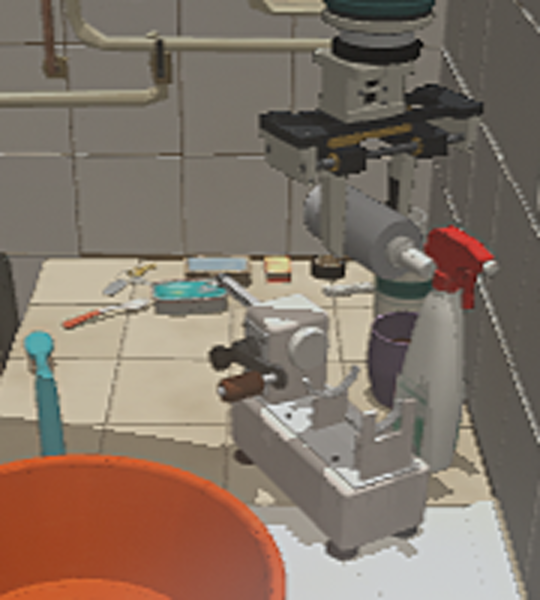

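```bash
python3 -m jog '[[[-0.003,-0.015,0,0,0,0],[-0.006,-0.03,0,0,0,0],[-0.0065,-0.034,0,0,0,0],[-0.0065,-0.034,0,0,0,0],[-0.0065,-0.034,0,0,0,0],[-0.0065,-0.034,0,0,0,0],[-0.0065,-0.034,0,0,0,0],[-0.0065,-0.034,0,0,0,0],[-0.0065,-0.034,0,0,0,0],[-0.006,-0.03,0,0,0,0],[-0.005,-0.025,0,0,0,0],[0,0,0,0,0,0]]]'
python3 - <<'E'
from h import *
from rig import vision
g=np.array([.444,-.362,.037])+.019*ey;togo(g,MD)
for n in("top",):
    fr=vision.grab_frame(n);cv2.imwrite(f"pics/{n}10.png",fr["img"])
E
```

```text
clock: 23.2
ee_pos: [0.436, -0.3441, 0.2988]
eef_rot: [-1.564, -2.724, 0.0]
contact_force: [-0.5, -0.3, -2.6]
grip_width: 0.0547
t 23.2 tcp [ 0.436  -0.3441  0.2988] grasp [ 0.436  -0.3441  0.3178] w 0.0547 F [-0.5 -0.3 -2.6] q [-0.71 -0.15  1.58 -0.    1.72 -1.24]
shift in tool now [-0.0006 -0.002   0.2808] turn [-0.0004 -0.0006 -0.0015] deg 0.09367513586805416 shift in target axes [-0.0005 -0.0021  0.2808]
```

View pics/top10.png

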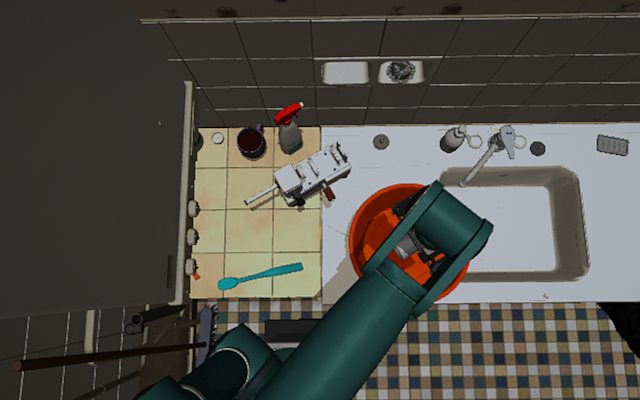

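```bash
python3 -m jog '[[[0,-0.002,0.03,0,0,0],[0,0,0.04,0,0,0],[0,0,0.04,0,0,0],[0,0,0.04,0,0,0],[0,0,0.04,0,0,0],[0,0,0.03,0,0,0],[0,0,0.02,0,0,0],[0,0,0.015,0,0,0],[0,0,0.01,0,0,0],[0,0,0,0,0,0]]]'
python3 - <<'E'
from h import *
from rig import vision
g=np.array([.444,-.362,.037])+.019*ey;togo(g,MD)
im=vision.grab_frame("side")["img"][180:350,150:370];cv2.imwrite("pics/side11.png",cv2.resize(im,None,fx=3.3,fy=3.3,interpolation=cv2.INTER_CUBIC))
E
```

```text
clock: 24.5
ee_pos: [0.4359, -0.3441, 0.0339]
eef_rot: [-1.56, -2.726, -0.0]
contact_force: [-0.1, -0.5, -2.3]
grip_width: 0.0544
t 24.5 tcp [ 0.4359 -0.3441  0.0339] grasp [ 0.4359 -0.3441  0.0529] w 0.0544 F [-0.1 -0.5 -2.3] q [-0.71 -0.03  1.9   0.    1.27 -1.25]
shift in tool now [-0.0006 -0.002   0.0159] turn [-0.0002 -0.0008  0.0009] deg 0.06973944098751321 shift in target axes [-0.0006 -0.002   0.0159]
```

View pics/side11.png

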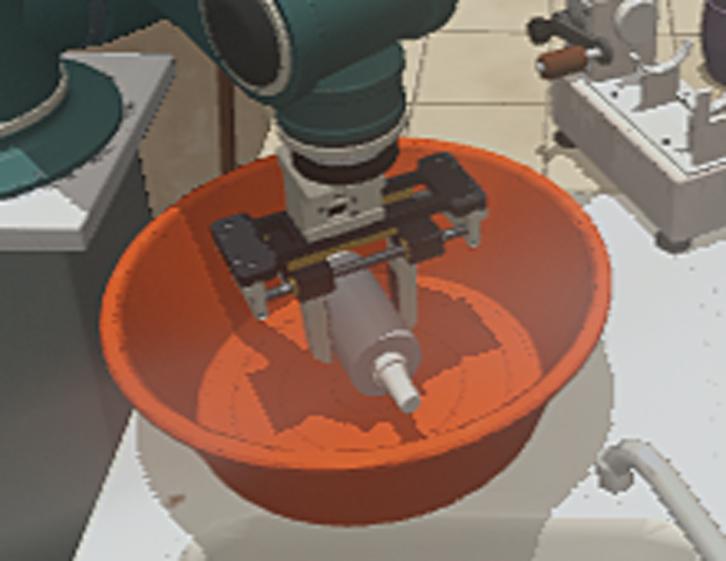

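```bash
python3 -m jog '[[[0,0,0.004,0,0,0],[0,0,0.004,0,0,0],[0,0,0.003,0,0,0],[0,0,0.002,0,0,0],[0,0,0,0,0,0]]]'; python3 -m jog '[[[0,0,0.0015,0,0,0],[0,0,0,0,0,0]]]';python3 -m jog '[[[0,0,0.0015,0,0,0],[0,0,0,0,0,0]]]'
```

```text
clock: 25.18
ee_pos: [0.4359, -0.3441, 0.0209]
eef_rot: [-1.56, -2.726, -0.0]
contact_force: [0.3, 1.4, -1.3]
grip_width: 0.0546
clock: 25.42
ee_pos: [0.4359, -0.3441, 0.0196]
eef_rot: [-1.561, -2.726, -0.0]
contact_force: [0.2, 0.2, -2.2]
grip_width: 0.0545
clock: 25.68
ee_pos: [0.436, -0.3443, 0.0188]
eef_rot: [-1.561, -2.726, -0.0]
contact_force: [-2.9, 2.4, 5.5]
grip_width: 0.0545
```

```bash
python3 -m jog '[[[0,0,0,0,0,0],[0,0,0,0,0,0],[0,0,0,0,0,0],[0,0,0,0,0,0]]]' 0.7 && python3 -m jog '[[[0,0,-0.01,0,0,0],[0,0,-0.02,0,0,0],[0,0,-0.03,0,0,0],[0,0,-0.04,0,0,0],[0,0,-0.05,0,0,0],[0,0,-0.05,0,0,0],[0,0,-0.05,0,0,0],[0,-0.04,-0.03,0,0,0],[0,-0.04,0,0,0,0],[0,-0.04,0,0,0,0],[0,0,0,0,0,0],[0,0,0,0,0,0]]]'
python3 - <<'E'
from h import *
from rig import vision
status()
a=vision.grab_frame("side")["img"];b=vision.grab_frame("top")["img"];cv2.imwrite("pics/e1.png",cv2.resize(a[120:350,150:420],None,fx=2.6,fy=2.5));cv2.imwrite("pics/e2.png",b)
E
```

```text
clock: 26.18
ee_pos: [0.4359, -0.3441, 0.0181]
eef_rot: [-1.561, -2.726, -0.0]
contact_force: [0.3, 0.3, -0.1]
grip_width: 0.0789
clock: 27.68
ee_pos: [0.3327, -0.4047, 0.2991]
eef_rot: [1.561, 2.726, -0.0]
contact_force: [0.6, 0.9, 0.3]
grip_width: 0.0791
t 27.68 tcp [ 0.3327 -0.4047  0.2991] grasp [ 0.3326 -0.4047  0.3181] w 0.0791 F [0.6 0.9 0.3] q [-0.93 -0.22  1.64  0.    1.73 -1.46]
```

View pics/e1.png

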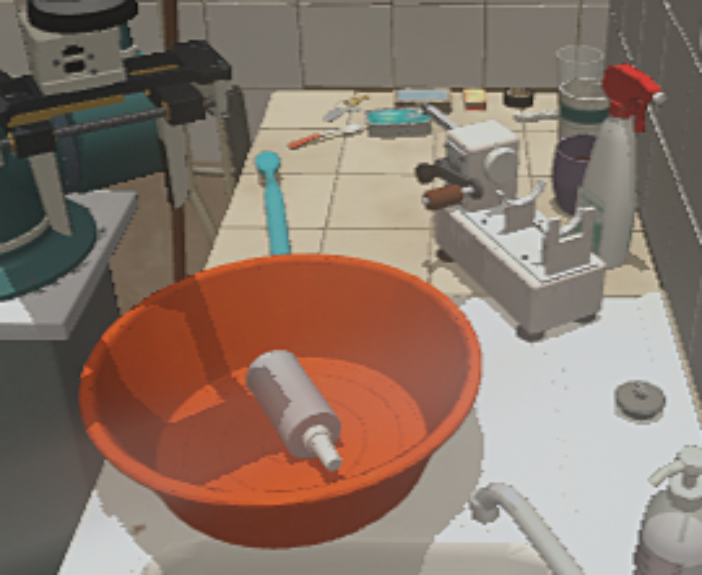

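View pics/e2.png

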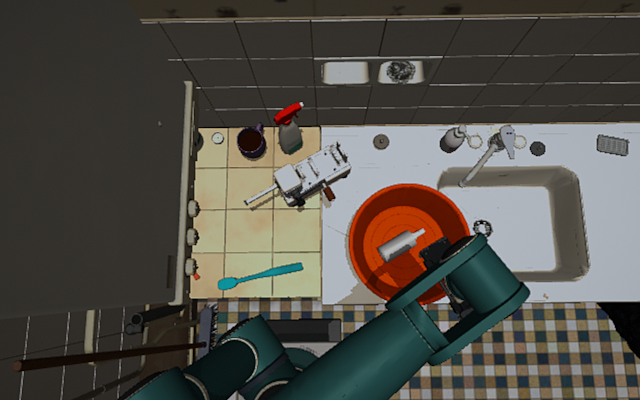

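The barrel lies on the basin floor at about (400,245) in the top view, the arm is clear, the piston is still wound back, and the mug, bottle and brush look unmoved.

```bash
python3 -c "
from rig import job
print(job.finish_job())"
```

```text
the job is handed in; nothing more can be done
None
```

The job is handed in: the piston is wound back to its stop and the barrel is lying in the orange basin. `finish_job` gave no verdict, so this rests on my own checks.

**Winding:** I held the crank by its wooden grip without letting go and wound it about two turns. At the end it met a firm stop (about 20 N) at about 17.45 rad, the angle you gave for the stop. Pictures taken before I touched the barrel showed the piston clear of its mouth.

**Moving the barrel:** I lifted it straight up until the grasp point was about 0.32 m above the worktop. I then lowered it onto the basin floor, where it met about 5 N of contact force, let go and backed the arm away.

**Last checks:** At about 28 s, the final pictures show the barrel lying flat near the basin's centre with the arm clear of everything. The piston is still wound back, and the mug, bottle and brush look unmoved; I judged those by eye and did not measure them.

**One disagreement:** the grip's circle, as measured by the arm, was centred about 5 mm lower than the camera estimate (z about 137 mm instead of 142 mm). This caused sideways forces of about 22 N early in the winding, and I corrected for it as I went.

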